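Dock the scan platform and present sealed samples

TASK

Slide the heavy round scan platform along the bench, without lifting it and without letting it touch the tip box or the vial rack, until it lies wholly inside the yellow ring in front of the scanner. Then stand every sample jar that is on the bench upright on the platform, each wholly on it with its orange seal facing the scanner's window, and once all are in place press the green scan button fully down and let it go. Leave the marker and the torch where they lie.

Things in the scene. Friction and masses are not known exactly. Their poses are not given: they have to be found in the camera images.
- platform: loose heavy round scan platform: aluminium disc with a dark rubber top, 140 mm in diameter, 15 mm high, 0.5 to 1.1 kg, nothing to hold it by, slides freely on the bench top (free of tall furniture for x from 0.34 to 0.63); origin at the centre of its underside, z up
- scanner: fixed white code scanner block on a black foot: 46 mm deep (x), 160 mm wide (y), 62 mm tall; the foot is 60 x 176 mm. Origin at the centre of its underside; its +x axis is the outward normal of its long dark window with the red line, pointing over the ring towards the bay. Behind it a tall black crate fills the bench from y = -0.46 outwards
- window (a point): centre of the scanner's window, 34 mm above the bench, 24 mm along x from the scanner's origin
- bay (a point): centre, on the bench, of the yellow ring printed in front of the scanner, 118 mm along x from the scanner's origin; the ring is flat, its inner edge 166 mm and its outer edge 174 mm in diameter
- scan_button_top (a point): centre of the top of the round green spring button (26 mm in diameter) on the scanner's top
- scan_button (a joint): travel of the green button: 0 up, 0.006 m fully down (about 5 N); it springs back
- tip_box: fixed obstacle: pipette tip box, grey with a blue lid, 85 mm along its x, 80 mm along its y, 50 mm tall; origin at the centre of its underside
- vial_rack: fixed obstacle: white rack full of short amber vials with black caps, 84 mm along its x, 84 mm along its y, 51 mm tall; origin at the centre of its underside
- jar_a_mid (a point): centre (half-way up) of a loose squat sample jar: amber glass with a paper label and a white screw cap, a plain cylinder 42 mm in diameter and 48 mm tall with the cap, 0.12 kg, bottom-heavy, starts upright. An orange seal strip 12 mm wide runs from the middle of the cap over its edge and down one side: the point's +x axis points out of that sealed side, z up along the jar. May be absent.
- jar_b_mid (a point): centre (half-way up) of a loose squat sample jar: amber glass with a paper label and a white screw cap, a plain cylinder 42 mm in diameter and 48 mm tall with the cap, 0.12 kg, bottom-heavy, starts upright. An orange seal strip 12 mm wide runs from the middle of the cap over its edge and down one side: the point's +x axis points out of that sealed side, z up along the jar. May be absent.
- jar_c_mid (a point): centre (half-way up) of a loose squat sample jar: amber glass with a paper label and a blue screw cap, a plain cylinder 42 mm in diameter and 48 mm tall with the cap, 0.12 kg, bottom-heavy, starts upright. An orange seal strip 12 mm wide runs from the middle of the cap over its edge and down one side: the point's +x axis points out of that sealed side, z up along the jar. May be absent.
- marker: bystander: loose white marker with a black cap, 16 x 130 x 18 mm, lying along its y; origin at the centre of its underside
- torch: bystander: loose black torch, 37 x 112 x 37 mm, lying along its y; origin at the centre of its underside

How it is judged:
By the outcome, as a careful person would: the job done as asked, in the order asked, and still so for the second after the job is handed in, with the robot touching nothing.
Of jar_a, jar_b, jar_c only 2 to 3 are there at a start; the rules pass over those that are not, and their reading is None.
At some moment in a run one of jar_a, jar_b, jar_c may be knocked a few centimetres aside while the robot is not near it.
Once in a run the grip may slacken for a moment while it holds something.
It also fails if it takes over 210 s, if anything falls off the work surface, if the arm or the gripper's body presses on something with over 40 N, if the wrist force passes 120 N, or if a joint passes its speed limit or range.

ROBOT

A 7-joint arm with a two-finger parallel gripper is mounted at the origin on a cart in front of the work surface, level with it; the furniture and walls round the work are solid. World frame = base frame: x ahead of the robot, y to its left, z up, the work surface at z = 0. Lengths are in m, angles in rad, forces in N, time in s.
With the tool pointing down it reaches from about 0.35 to 0.9 m from the base axis. Payload 8.1 kg.
Tool frame: the origin (TCP) lies midway between the tips of the shut fingers; the grasp point (between the pads) lies behind it (arm.tcp_to_grasp is the z of the grasp point in the tool frame, in m); z points along the fingers, y is the line along which they close (so a half turn about z gives the same grasp; the last joint's range is limited). The gripper opens to 92 mm and grips with 3 to 60 N. Pads are 19 mm wide; open, the fingers measure 130 mm over their backs; the gripper's body (75 mm by 190 mm) begins 47 mm behind the grasp point.
Start: joints at [1.108, 0.434, 0.025, 1.573, -0.012, 1.134, -0.075], TCP at [0.22, -0.585, 0.227] pointing down, gripper open.
Joint ranges: [-2.62, 2.62], [-0.44, 2.09], [-1.27, 1.32], [0.08, 2.57], [-1.32, 4.46], [0.12, 2], [-2.74, 2.74]. Speed limits (rad/s): [2.22, 2.22, 3.01, 3.01, 3.14, 3.14, 3.14].

INTERFACE

Orientations are given as a rotation vector (axis times angle).
In Python, from cell import readout, vision, arm gives the robot as it stands.
- The arm moves only by the tool carry_out, never from a script. Its argument "increments" is one flat list of numbers, 6 for each row, row after row: the shift along the world's x, y, z in mm, then the turn, a rotation vector about the world's x, y, z in rad. In form: [tx, ty, tz, wx, wy, wz, tx, ty, tz, wx, wy, wz, ...]. A call has 1 to 20 rows; each row shifts and turns the commanded pose from where the row before left it; what a row does not reach is not made up. A row lasts 1/8 s, in which the tool goes at most 62.5 mm and 10.7 degrees, less where a joint would pass 70% of its speed; a pose out of reach is approached as far as the arm can. A call with a gripper value outside its range is refused whole. "grip" is the closure, from 0 (fully open) to 1 (shut), set as the call begins (left out, the last holds). The fingers move at their own pace and stop on an object; "newtons" is the grip in N (left out, the last holds). Time passes only in rows, so rows that do not move let the fingers close. It gives the time, the measured TCP pose, the force, the opening and the grip force at its end, in the units of the state.
- readout.observe(): the state, without advancing time (a new reading comes with each control period).
- vision.get_image(name): name is "scene" or "top" or "wrist"; returns the picture (480x640x3 uint8, red, green, blue); there is no depth.
- vision.calibration(name): a dict with "fov_y" (degrees; the focal length in pixels is half the picture's height over the tangent of half this angle, whatever the lens; pixels are square), "cx", "cy" (the principal point, pixels), "pose" (4x4, takes a point from camera to world coordinates). Camera axes: x right, y up, looking along -z (the intrinsics and any distortion apply to the point x, -y, -z); pixel columns grow to the right and rows downward; lengths in m; the calibration is good to about 2 mm. The wrist camera is an equidistant fisheye: a pixel r from the principal point sees the ray r / f radians off the axis. A picture is of the moment at which its call begins: read the wrist's pose just before it. calibration takes no time and is no camera call; for the wrist camera it gives the pose at the moment of the call.
- arm.sign_off(): hands the job in; it is judged then, once.
The state is a dict: "clock": time; "joints": joint angles; "dq": joint speeds; "joint_efforts": joint torques, N m; "position": TCP position; "ee_rot": TCP orientation; "force": force on the tool from outside, world axes, zero at the start; "ft_torque": the same for the moment, N m; "width": opening from 0.0 (shut) to 1.0 (fully open); "gripper_force": force on a finger pad.
Only numpy, scipy, OpenCV 4.12 (cv2) and the standard library are available. Lean on these libraries where they do the work, as an engineer would, in place of code of your own. Each camera call takes 0.05 s, during which the arm holds its last target. There are 200 camera calls.

## Working session

There is one attempt and no reset: what is moved stays moved. The work goes in short steps, Python scripts to look and compute and a tool call to move; the robot and the scene stay as the last step left them, time stands still between calls to the robot, and variables do not carry over. Pictures are saved under pics/ and viewed, at most 14 in all, crops included, and the job is handed in when it is done.

Besides the shell and the picture viewer there is one more tool, called after "Call:" as a command line: name --argument value ..., lists and objects as JSON in quotes. carry_out: Moves the arm, as the interface text tells. Its arguments: {"type":"object","properties":{"increments":{"type":"array","items":{"type":"number"}},"grip":{"type":"number"},"newtons":{"type":"number"}},"required":["increments"]}

```bash
mkdir -p pics; cat > h.py <<'E'
import numpy as np, cv2
from cell import readout, vision, arm
from scipy.spatial.transform import Rotation as R
def snap(n,f):
    c=vision.calibration(n); im=vision.get_image(n); cv2.imwrite('pics/'+f,im[:,:,::-1]); return im,c
def ray(c,u,v,fish=False):
    f=240/np.tan(np.radians(c['fov_y'])/2); d=np.array([u-c['cx'],v-c['cy']])
    if fish:
        r=np.hypot(*d); t=r/f; s=np.sin(t)/max(r,1e-9); q=np.array([d[0]*s,-d[1]*s,-np.cos(t)])
    else: q=np.array([d[0]/f,-d[1]/f,-1])
    P=np.array(c['pose']); return P[:3,3],P[:3,:3]@q
def at(c,u,v,z,fish=False):
    o,d=ray(c,u,v,fish); return o+d*(z-o[2])/d[2]
def proj(c,p,fish=False):
    f=240/np.tan(np.radians(c['fov_y'])/2);P=np.array(c['pose']); q=P[:3,:3].T@(np.array(p)-P[:3,3]); q=q*[1,-1,-1]
    if fish:
        t=np.arctan2(np.hypot(q[0],q[1]),q[2]); k=t*f/np.hypot(q[0],q[1])
    else: k=f/q[2]
    return c['cx']+q[0]*k,c['cy']+q[1]*k
E
python3 - <<'E'
from h import *
for n in('scene','top'):
    im,c=snap(n,n+'0.png'); print(n,c['fov_y'],c['cx'],c['cy'],np.round(c['pose'],3).tolist(),{k:v for k,v in c.items() if k not in('pose','fov_y','cx','cy')})
s=readout.observe(); print(s); print(arm.tcp_to_grasp)
E
```

```text
scene 43.56851590409886 327.5741941693073 236.2673281515203 [[0.814, 0.361, -0.455, -0.175], [-0.581, 0.503, -0.64, -0.995], [-0.002, 0.785, 0.619, 1.058], [0.0, 0.0, 0.0, 1.0]] {}
top 50.359801943460546 321.4321861845758 235.6317337365491 [[-0.204, 0.89, -0.407, 0.09], [-0.979, -0.181, 0.093, 0.079], [0.009, 0.417, 0.909, 1.095], [0.0, 0.0, 0.0, 1.0]] {}
{'clock': 0.1, 'joints': array([ 1.10839291,  0.43516571,  0.02502119,  1.57398794, -0.01160021,
        1.13401181, -0.0750939 ]), 'dq': array([-0.00019049, -0.0014161 ,  0.00024848, -0.0034283 , -0.00164775,
        0.00116434,  0.00090362]), 'joint_efforts': array([ 2.65511037e-03, -6.69130397e+01,  9.87639874e-01, -3.15149331e+01,
       -6.05638674e-02,  3.74483666e-02,  5.64438471e-05]), 'position': array([ 0.21982145, -0.58458249,  0.22602333]), 'ee_rot': array([-3.08957320e+00, -5.61724675e-01,  6.30338463e-04]), 'force': array([ 0.03144816, -0.94962376,  0.85589809]), 'ft_torque': array([-0.0221065 , -0.02642293, -0.00735357]), 'gripper_force': 0.0, 'width': 1.001623166693959}
-0.0188
```

View pics/top0.png

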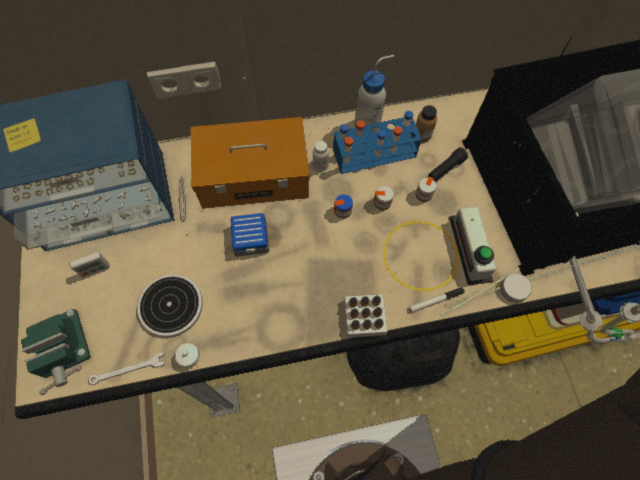

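View pics/scene0.png

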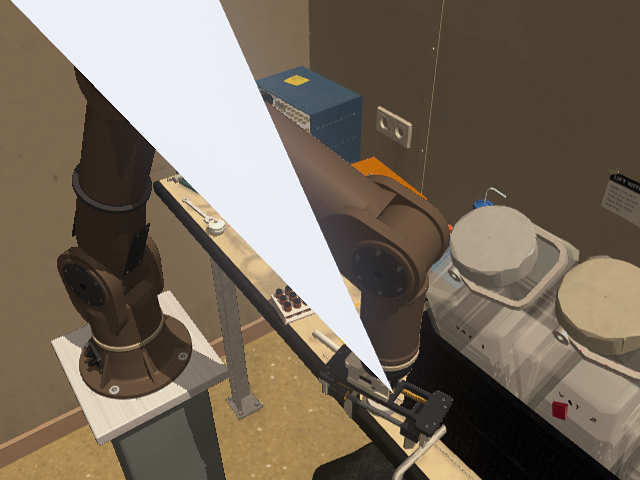

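The top view shows the platform at (169,305), tip box (249,234), rack (365,315), ring (422,256), scanner (475,245), three jars at (344,205) blue, (384,197), (426,188), torch (448,165) and marker (430,302). The scene view is mostly covered by the arm.

```bash
python3 - <<'E'
from h import *
im=cv2.imread('pics/top0.png'); c=vision.calibration('top')
cv2.imwrite('pics/c0.png',cv2.resize(im[150:330,310:510],(800,720),interpolation=cv2.INTER_CUBIC)[:600*1])
cv2.imwrite('pics/c0.png',cv2.resize(im[145:325,300:520],None,fx=3.33,fy=3.33,interpolation=cv2.INTER_CUBIC))
def blob(m,name,z,box):
    x0,y0,x1,y1=box; mm=np.zeros_like(m); mm[y0:y1,x0:x1]=m[y0:y1,x0:x1]
    ys,xs=np.nonzero(mm); print(name,len(xs),xs.mean().round(1),ys.mean().round(1),np.round(at(c,xs.mean(),ys.mean(),z),4)); return xs,ys
hsv=cv2.cvtColor(im,cv2.COLOR_BGR2HSV)
H,S,V=cv2.split(hsv)
y=((H>20)&(H<32)&(S>150)&(V>150)).astype(np.uint8)
xs,ys=blob(y,'ring',0,(370,205,480,305))
P=np.array([at(c,a,b,0)[:2] for a,b in zip(xs,ys)])
A=np.c_[2*P,np.ones(len(P))]
for _ in range(3):
    s=np.linalg.lstsq(A,(P**2).sum(1),rcond=None)[0]; r=np.sqrt(s[2]+s[0]**2+s[1]**2)
    k=abs(np.hypot(*(P-s[:2]).T)-r)<.006; P=P[k];A=A[k]
print('ring fit',s[:2],r*2,len(P))
d=((V<75)).astype(np.uint8)
xs,ys=blob(d,'disc dark',.015,(132,270,208,340))
P=np.array([at(c,a,b,.015)[:2] for a,b in zip(xs,ys)]); 
(cx,cy),rr=cv2.minEnclosingCircle(P.astype(np.float32)); print('disc',cx,cy,rr)
o=((H<14)&(S>170)&(V>170)).astype(np.uint8)
for n,b in (('bl',(330,190,358,220)),('w1',(370,182,400,212)),('w2',(412,170,440,205))): blob(o,'orange '+n,.048,b)
g=((H>40)&(H<90)&(S>100)&(V>60)).astype(np.uint8); blob(g,'button',.065,(465,235,505,275))
for n,u,v,z in (('scanTL',458,210,.062),('scanTR',480,207,.062),('tip',249,230,.05),('rackTL',346,297,.05),('rackTR',384,295,.05),('rackB',366,335,0.0),('markerL',411,308,.015),('markerR',462,292,.015),('torch0',467,152,.02),('torch1',430,180,.02),('jbl',343,201,.048),('jw1',384,194,.048),('jw2',427,184,.048)):
    print(n,np.round(at(c,u,v,z),3))
E
```

```text
ring 334 410.4 257.2 [ 0.4859 -0.2233  0.    ]
ring fit [ 0.48799069 -0.24826598] 0.17062421619821233 334
disc dark 2447 168.8 304.4 [0.4789 0.3303 0.015 ]
disc 0.47544339299201965 0.3294358253479004 0.06749836355447769
orange bl 30 338.9 202.0 [ 0.636  -0.0846  0.048 ]
orange w1 32 379.8 192.7 [ 0.641  -0.1843  0.048 ]
orange w2 27 429.1 180.8 [ 0.6491 -0.3077  0.048 ]
button 108 485.5 252.3 [ 0.4406 -0.3702  0.065 ]
scanTL [ 0.554 -0.345  0.062]
scanTR [ 0.551 -0.397  0.062]
tip [0.605 0.131 0.05 ]
rackTL [ 0.407 -0.049  0.05 ]
rackTR [ 0.395 -0.13   0.05 ]
rackB [ 0.33  -0.079  0.   ]
markerL [ 0.364 -0.187  0.015]
markerR [ 0.377 -0.309  0.015]
torch0 [ 0.726 -0.436  0.02 ]
torch1 [ 0.666 -0.321  0.02 ]
jbl [ 0.637 -0.095  0.048]
jw1 [ 0.636 -0.193  0.048]
jw2 [ 0.642 -0.3    0.048]
```

View pics/c0.png

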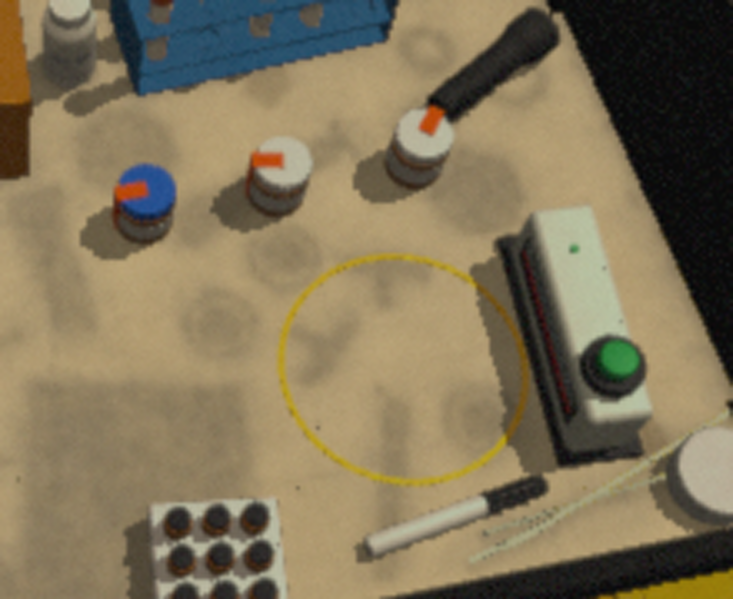

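Crop: the three jars have caps at crop (146,190) blue, (281,162) and (422,140). The seals of the first two face left (+y) and the third faces up towards the torch, whose slim end touches close by.

```bash
python3 - <<'E'
from h import *
c=vision.calibration('top')
def q(x,y,z): return at(c,300+x/3.33,145+y/3.33,z)[:2]
for n,a,b,z in (('front top',(533,213),(590,424),.062),('foot front',(500,242),(560,462),.005),('back top',(590,207),(650,408),.062)):
    A,B=q(*a,z),q(*b,z); d=(A-B)/np.linalg.norm(A-B); print(n,A.round(3),B.round(3),np.linalg.norm(A-B).round(3),'normal deg',np.degrees(np.arctan2(d[0],-d[1])).round(1))
for n,a,b in (('bl',(147,190),(132,191)),('w1',(282,163),(267,160)),('w2',(423,138),(433,121))):
    A,B=q(*a,.048),q(*b,.048); d=B-A; print(n,A.round(3),'seal deg',np.degrees(np.arctan2(d[1],d[0])).round(1))
for n,u,v,z in (('tipTL',232,217,.05),('tipTR',265,214,.05),('tipBR',268,244,.05),('tipBL',233,247,.05),('tipbotR',268,252,0),('tipbotL',234,255,0)): print(n,at(c,u,v,z).round(3))
for n,x,y,z in (('rTL',152,507,.051),('rTR',276,498,.051)): print(n,q(x,y,z).round(3))
print(np.round(vision.calibration('wrist')['pose'],3).tolist(),vision.calibration('wrist')['fov_y'])
E
```

```text
front top [ 0.556 -0.35 ] [ 0.401 -0.338] 0.156 normal deg 85.5
foot front [ 0.564 -0.343] [ 0.396 -0.332] 0.168 normal deg 86.2
back top [ 0.552 -0.39 ] [ 0.403 -0.38 ] 0.149 normal deg 86.1
bl [ 0.633 -0.097] seal deg 82.8
w1 [ 0.635 -0.195] seal deg 65.5
w2 [ 0.635 -0.298] seal deg -42.6
tipTL [0.646 0.164 0.05 ]
tipTR [0.638 0.089 0.05 ]
tipBR [0.562 0.094 0.05 ]
tipBL [0.571 0.172 0.05 ]
tipbotR [0.565 0.098 0.   ]
tipbotL [0.573 0.176 0.   ]
rTL [ 0.406 -0.048]
rTR [ 0.396 -0.128]
[[0.351, 0.891, 0.288, 0.298], [-0.936, 0.334, 0.106, -0.556], [-0.002, -0.306, 0.952, 0.383], [0.0, 0.0, 0.0, 1.0]] 65.70646984690485
```

Call:
carry_out --increments '[26,45,0,0,0,0.06,26,45,0,0,0,0.06,26,45,0,0,0,0.06,26,45,0,0,0,0.06,26,45,0,0,0,0.06,26,45,0,0,0,0.06,26,45,0,0,0,0.06,26,45,0,0,0,0.06,26,45,0,0,0,0.06,26,45,0,0,0,0.06,0,45,0,0,0,0.06,0,45,0,0,0,0.06,0,45,0,0,0,0.06,0,45,0,0,0,0.06,0,45,0,0,0,0.06,0,45,0,0,0,0.06,0,45,0,0,0,0.06,0,45,0,0,0,0.06,0,45,0,0,0,0.06,0,45,0,0,0,0.06]' --grip 0

```text
clock: 2.6
position: [0.4799, 0.3161, 0.2264]
ee_rot: [2.232, 2.211, -0.001]
force: [0.7, -0.7, -0.2]
width: 0.998
gripper_force: 0.0
```

```bash
python3 - <<'E'
from h import *
im,c=snap('wrist','w0.png'); print(np.round(c['pose'],3).tolist(), proj(c,[.476,.33,.015],True), proj(c,[.546,.33,.015],True), proj(c,readout.observe()['position'],True))
E
```

```text
[[1.0, 0.01, 0.003, 0.481], [-0.011, 0.952, 0.307, 0.399], [0.0, -0.307, 0.952, 0.384], [0.0, 0.0, 0.0, 1.0]] (np.float64(311.4818214433808), np.float64(193.0024260011814)) (np.float64(380.3970285604624), np.float64(192.74645770984793)) (np.float64(311.2465507788087), np.float64(292.16902510349064))
```

View pics/w0.png

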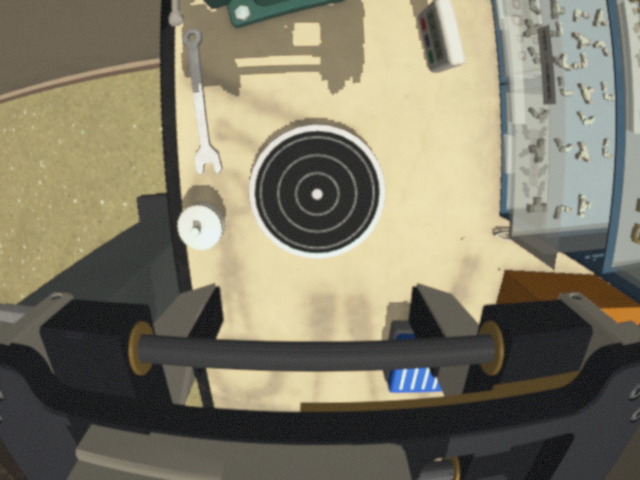

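The disc is centred at (317,194), the white pot is at (200,226), and the fingers are clear; the disc centre is near x 0.48, y 0.329.

```bash
python3 - <<'E'
from h import *
c=vision.calibration('top');w=vision.calibration('wrist')
for z in(0,.02,.04,.06,.08):print(z,at(c,187,353,z).round(3),at(w,199,226,z,True).round(3))
print(at(w,317,194,.015,True),at(c,169,302,.015), at(c,169,303,.015))
E
```

```text
0 [0.369 0.305 0.   ] [0.349 0.3   0.   ]
0.02 [0.364 0.3   0.02 ] [0.355 0.305 0.02 ]
0.04 [0.359 0.296 0.04 ] [0.362 0.311 0.04 ]
0.06 [0.354 0.292 0.06 ] [0.369 0.316 0.06 ]
0.08 [0.349 0.288 0.08 ] [0.376 0.322 0.08 ]
[0.47945734 0.33681918 0.015     ] [0.48438378 0.32936732 0.015     ] [0.48210027 0.3295534  0.015     ]
```

Call:
carry_out --increments '[0,27,-20,0,0,0,0,27,-20,0,0,0,0,27,-20,0,0,0,0,27,-20,0,0,0,0,0,-30,0,0,0,0,0,-30,0,0,0,0,0,-30,0,0,0,0,0,-30,0,0,0,0,0,-10,0,0,0,0,0,-8,0,0,0,0,0,-2,0,0,0,0,0,0,0,0,0]'

```text
clock: 4.15
position: [0.4804, 0.4233, 0.0075]
ee_rot: [2.234, 2.209, 0.002]
force: [0.0, 0.4, -0.8]
width: 1.0
gripper_force: 0.0
```

Call:
carry_out --increments '[0,-8,0,0,0,0,0,-8,0,0,0,0,0,-8,0,0,0,0,0,-8,0,0,0,0,0,-8,0,0,0,0,-0.3,-12,0,0,0,0,-0.3,-12,0,0,0,0,-0.3,-12,0,0,0,0,-0.3,-12,0,0,0,0,-0.3,-12,0,0,0,0,-0.3,-12,0,0,0,0,-0.3,-12,0,0,0,0,-0.3,-10,0,0,0,0,-0.3,-8,0,0,0,0,-0.3,-5,0,0,0,0,0,0,0,0,0,0]'

```text
clock: 6.15
position: [0.4771, 0.275, 0.0067]
ee_rot: [2.234, 2.208, -0.001]
force: [-0.6, 0.8, 1.9]
width: 1.001
gripper_force: 1.1
```

```bash
python3 - <<'E'
from h import *
im,c=snap('wrist','w1.png'); print(readout.observe()['force'],proj(c,[.477,.2,.015],True))
E
```

```text
[0.02915398 1.59241764 1.26330165] (np.float64(317.0327112511304), np.float64(427.1025487098854))
```

View pics/w1.png

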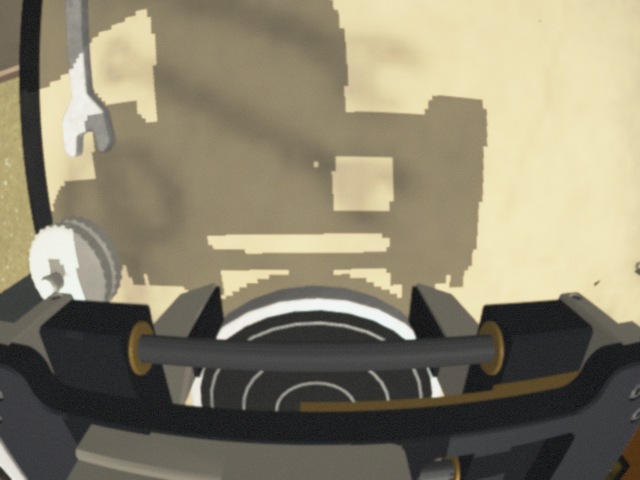

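The disc sits centred between the fingers, with its rear rim at about (316,298).

```bash
python3 - <<'E'
from h import *
w=vision.calibration('wrist')
print(at(w,316,299,.015,True), at(w,316,286,.0,True))
E
```

```text
[0.47742494 0.28247251 0.015     ] [0.47743449 0.28191341 0.        ]
```

Call:
carry_out --increments '[0,-6,0,0,0,0,0,-10,0,0,0,0,0,-12,0,0,0,0,0,-12,0,0,0,0,0,-12,0,0,0,0,0,-12,0,0,0,0,0,-12,0,0,0,0,0,-12,0,0,0,0,0.5,-12,0,0,0,0,1,-12,0,0,0,0,1.5,-12,0,0,0,0,1.5,-12,0,0,0,0,1.5,-12,0,0,0,0,1.5,-12,0,0,0,0,1.5,-10,0,0,0,0,1.5,-8,0,0,0,0,1,-5,0,0,0,0,0,0,0,0,0,0]'

```text
clock: 8.45
position: [0.4885, 0.0921, 0.0067]
ee_rot: [2.234, 2.208, -0.001]
force: [-1.1, 0.7, 0.7]
width: 0.996
gripper_force: 0.6
```

Call:
carry_out --increments '[1,-6,0,0,0,0,1,-10,0,0,0,0,1,-12,0,0,0,0,1,-12,0,0,0,0,1,-12,0,0,0,0,0.5,-12,0,0,0,0,0.5,-12,0,0,0,0,0,-12,0,0,0,0,0,-12,0,0,0,0,0,-12,0,0,0,0,0,-12,0,0,0,0,0,-12,0,0,0,0,0,-12,0,0,0,0,-0.5,-12,0,0,0,0,-0.5,-12,0,0,0,0,-0.5,-12,0,0,0,0,-0.5,-10,0,0,0,0,-0.5,-8,0,0,0,0,-0.5,-5,0,0,0,0,0,0,0,0,0,0]'

```text
clock: 10.95
position: [0.4914, -0.1148, 0.0067]
ee_rot: [2.234, 2.208, -0.001]
force: [0.2, 0.6, -0.4]
width: 1.004
gripper_force: 0.6
```

```bash
python3 - <<'E'
from h import *
im,c=snap('top','t1.png'); cv2.imwrite('pics/t1c.png',cv2.resize(im[140:330,290:520,::-1],None,fx=3,fy=3,interpolation=cv2.INTER_CUBIC))
E
```

```text
(no output)
```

View pics/t1c.png

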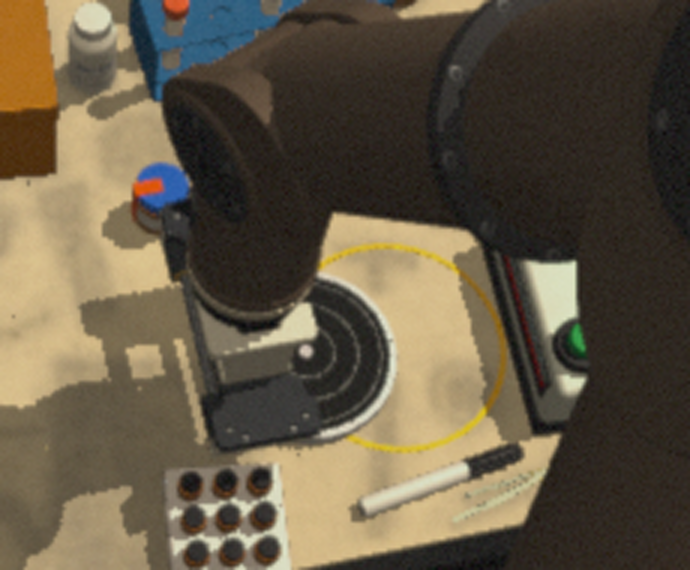

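The disc's centre dot is at crop (306,351), clear of the rack and partly in the ring.

```bash
python3 - <<'E'
from h import *
c=vision.calibration('top'); print(at(c,392,257,.015))
E
```

```text
[ 0.48946826 -0.17791808  0.015     ]
```

Call:
carry_out --increments '[-0.3,-6,0,0,0,0,-0.3,-8,0,0,0,0,-0.3,-8,0,0,0,0,-0.3,-8,0,0,0,0,-0.3,-8,0,0,0,0,-0.3,-8,0,0,0,0,-0.3,-8,0,0,0,0,-0.3,-7,0,0,0,0,0,-5,0,0,0,0,0,-3,0,0,0,0,0,-1,0,0,0,0,0,0,0,0,0,0,0,10,0,0,0,0,0,20,0,0,0,0,0,10,25,0,0,0,0,10,40,0,0,0,0,20,40,0,0,0,0,20,40,0,0,0,0,20,40,0,0,0,0,0,0,0,0,0]'

```text
clock: 13.5
position: [0.491, -0.0722, 0.1948]
ee_rot: [2.227, 2.208, 0.005]
force: [-0.5, 0.1, -0.6]
width: 0.999
gripper_force: 0.0
```

Call:
carry_out --increments '[2,-13,3,0,0,-0.157,2,-13,3,0,0,-0.157,2,-13,3,0,0,-0.157,2,-13,3,0,0,-0.157,2,-13,3,0,0,-0.157,2,-13,3,0,0,-0.157,2,-13,3,0,0,-0.157,2,-13,3,0,0,-0.157,2,-13,3,0,0,-0.157,2,-13,3,0,0,-0.157,0,0,0,0,0,0]'

```text
clock: 14.88
position: [0.5085, -0.2054, 0.2209]
ee_rot: [3.14, -0.018, -0.002]
force: [-0.2, 0.5, 0.3]
width: 0.998
gripper_force: 0.0
```

```bash
python3 - <<'E'
from h import *
im,c=snap('wrist','w2.png'); s=readout.observe(); print(s['position'],s['ee_rot'],s['joints'].round(2)); cv2.imwrite('pics/w2c.png',cv2.resize(im[60:400,40:600,::-1],None,fx=1.42,fy=1.42))
snap('top','t2.png')
E
```

```text
[ 0.50854267 -0.20431473  0.22089204] [ 3.14120974e+00 -1.25341688e-02 -2.29783253e-03] [ 0.55  0.34 -0.34  1.75  0.13  1.08 -1.42]
```

View pics/w2.png

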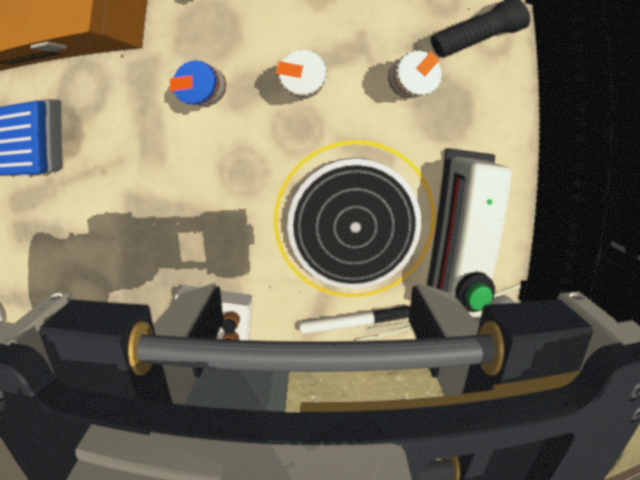

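The disc (dot at (355,227)) appears inside the ring. The caps are at (201,80) blue, (302,73) and (418,73), with seals left, left and up-right; the button is at (481,297).

```bash
python3 - <<'E'
from h import *
from scipy.optimize import least_squares
im=cv2.imread('pics/w2.png'); c=vision.calibration('wrist')
H,S,V=cv2.split(cv2.cvtColor(im,cv2.COLOR_BGR2HSV))
def circ(P):
    P=np.array(P)[:,:2]
    for _ in range(4):
        s=least_squares(lambda s:np.hypot(*(P-s[:2]).T)-s[2],[*P.mean(0),.05],loss='soft_l1',f_scale=.002).x; P=P[abs(np.hypot(*(P-s[:2]).T)-s[2])<.005]
    return s.round(4),len(P)
y=(H>18)&(H<32)&(S>150)&(V>150); y[:135]=0;y[300:]=0;y[:,:265]=0;y[:,445:]=0
print('ring',circ([at(c,u,v,0,True) for v,u in zip(*np.nonzero(y))]))
d=((V<70)).astype(np.uint8); d[:150]=0;d[292:]=0;d[:,:280]=0;d[:,425:]=0
n,l,st,ce=cv2.connectedComponentsWithStats(d); k=1+st[1:,4].argmax(); ct=max(cv2.findContours((l==k).astype(np.uint8),0,1)[0],key=len)[:,0]
print('rubber',st[k],circ([at(c,u,v,.015,True) for u,v in ct]),'dot',at(c,355,227,.015,True).round(4))
o=((H<14)&(S>150)&(V>150))
for nm,(u0,v0,u1,v1) in dict(bl=(165,50,232,112),w1=(270,40,332,105),w2=(392,42,445,102)).items():
    hh,ss,vv=(X[v0:v1,u0:u1] for X in(H,S,V))
    cap=((hh>100)&(hh<130)&(ss>150)&(vv>110)) if nm=='bl' else ((ss<45)&(vv>190))
    om=o[v0:v1,u0:u1]; cm=(cap|om).astype(np.uint8)
    n,l,st,ce=cv2.connectedComponentsWithStats(cm); k=1+st[1:,4].argmax()
    hull=cv2.convexHull(max(cv2.findContours((l==k).astype(np.uint8),0,1)[0],key=len))[:,0]
    s,_=circ([at(c,u+u0,v+v0,.048,True) for u,v in hull])
    vs,us=np.nonzero(om); q=at(c,us.mean()+u0,vs.mean()+v0,.048,True); dd=q[:2]-s[:2]
    print(nm,s,'px',proj(c,[*s[:2],.048],True),'seal',np.degrees(np.arctan2(dd[1],dd[0])).round(1),np.linalg.norm(dd).round(4))
print('button',at(c,480,298,.072,True).round(3))
for a,b,z in (((470,163),(444,290),.062),):
    A,B=at(c,*a,z,True),at(c,*b,z,True); e=(A-B)/np.linalg.norm(A-B); print('front',A,B,np.degrees(np.arctan2(e[0],-e[1])))
E
```

```text
ring (array([ 0.4892, -0.246 ,  0.085 ]), 1461)
rubber [ 301  173  108  104 3977] (array([ 0.4889, -0.2438,  0.055 ]), 298) dot [ 0.4887 -0.2438  0.015 ]
bl [ 0.6357 -0.0955  0.0198] px (np.float64(193.85484749774), np.float64(82.04053693394329)) seal 88.0 0.0134
w1 [ 0.6395 -0.1935  0.0204] px (np.float64(302.4594169370149), np.float64(71.35158966758553)) seal 79.2 0.0124
w2 [ 0.6423 -0.2982  0.0206] px (np.float64(420.5141952065677), np.float64(71.67136327284325)) seal -38.5 0.011
button [ 0.432 -0.366  0.072]
front [ 0.56192623 -0.34308411  0.062     ] [ 0.43766497 -0.32936304  0.062     ] 83.69886298423106
```

```bash
cat > seal.py <<'E'
from h import *
def seal(im,c,box,z,fish,grow=True):
    u0,v0,u1,v1=box; H,S,V=cv2.split(cv2.cvtColor(im,cv2.COLOR_BGR2HSV))
    m=((H<14)&(S>140)&(V>140)).astype(np.uint8); mm=np.zeros_like(m); mm[v0:v1,u0:u1]=m[v0:v1,u0:u1]
    ct=max(cv2.findContours(mm,0,1)[0],key=cv2.contourArea)[:,0]
    P=np.array([at(c,u,v,z,fish)[:2] for u,v in ct],np.float32)
    (cx,cy),(a,b),an=cv2.minAreaRect(P); 
    if a<b: an+=90; a,b=b,a
    vs,us=np.nonzero(mm); P=np.array([at(c,u,v,z,fish)[:2] for u,v in zip(us,vs)]); w,v=np.linalg.eigh(np.cov(P.T)); pc=np.degrees(np.arctan2(*v[::-1,1]))
    return np.round([*P.mean(0),a,b],4),'rect %.1f pca %.1f (mod 180)'%(an%180,pc%180)
E
python3 - <<'E'
from seal import *
w=vision.calibration('wrist');t=vision.calibration('top')
iw=cv2.imread('pics/w2.png');it=cv2.imread('pics/top0.png')
for b in((160,50,232,112),(270,40,332,105),(392,42,445,102)):print(seal(iw,w,b,.048,True))
for b in((330,190,358,220),(370,182,400,212),(412,170,440,205)):print(seal(it,t,b,.048,False))
E
```

```text
(array([ 0.6362, -0.0822,  0.022 ,  0.0111]), 'rect 90.4 pca 92.7 (mod 180)')
(array([ 0.6418, -0.1813,  0.022 ,  0.0115]), 'rect 81.9 pca 79.3 (mod 180)')
(array([ 0.651 , -0.3051,  0.0219,  0.011 ]), 'rect 140.3 pca 141.7 (mod 180)')
(array([ 0.6361, -0.0841,  0.0211,  0.0098]), 'rect 91.2 pca 87.3 (mod 180)')
(array([ 0.6417, -0.1844,  0.0214,  0.0081]), 'rect 78.5 pca 76.6 (mod 180)')
(array([ 0.6495, -0.3079,  0.0201,  0.0106]), 'rect 140.7 pca 141.0 (mod 180)')
```

Call:
carry_out --increments '[16,14,-8,0,0,0,16,14,-8,0,0,0,16,14,-8,0,0,0,16,14,-8,0,0,0,16,14,-8,0,0,0,16,14,-8,0,0,0,16,14,-8,0,0,0,16,12,-8,0,0,0.02,0,0,-16,0,0,0,0,0,-12,0,0,0,0,0,0,0,0,0]'

```text
clock: 16.35
position: [0.6356, -0.0951, 0.1283]
ee_rot: [3.141, 0.013, -0.005]
force: [-0.7, 0.0, -0.8]
width: 1.004
gripper_force: 0.0
```

```bash
python3 - <<'E'
from seal import *
im,c=snap('wrist','w3.png'); s=readout.observe(); print(s['position'],s['ee_rot'])
im=im[:,:,::-1].copy()
H,S,V=cv2.split(cv2.cvtColor(im,cv2.COLOR_BGR2HSV)); p=proj(c,[.6362,-.0945,.048],True); print(p)
m=((H>100)&(H<130)&(S>150)&(V>90)).astype(np.uint8)
n,l,st,ce=cv2.connectedComponentsWithStats(m)
for k in range(1,n):
    if st[k,4]>300: print(st[k],at(c,*ce[k],.048,True).round(4))
u,v=map(int,p); print(seal(im,c,(u-70,v-70,u+70,v+70),.048,True))
E
```

```text
[ 0.63630939 -0.09492619  0.1292195 ] [ 3.14115323e+00  1.34839127e-02 -2.15168445e-03]
(np.float64(314.3560212847202), np.float64(249.05945600011148))
[  344     0   277   111 20828] [ 0.7746 -0.2042  0.048 ]
[626  12  14  28 307] [ 0.8339 -0.3588  0.048 ]
[ 290  216   56   57 1949] [ 0.64   -0.0989  0.048 ]
[  15  224   71   75 2810] [0.6268 0.1238 0.048 ]
(array([ 0.6368, -0.0845,  0.0218,  0.0108]), 'rect 90.4 pca 91.2 (mod 180)')
```

Call:
carry_out --increments '[0,0,-25,0,0,0,0,0,-25,0,0,0,0,0,-25,0,0,0,0,0,-22,0,0,0,0,0,-13,0,0,0,0,0,-8,0,0,0,0,0,0,0,0,0]'

```text
clock: 17.27
position: [0.6371, -0.0941, 0.0118]
ee_rot: [3.141, 0.015, -0.0]
force: [0.2, 0.2, 0.7]
width: 1.004
gripper_force: 0.0
```

Call:
carry_out --increments '[0,0,0,0,0,0,0,0,0,0,0,0,0,0,0,0,0,0,0,0,0,0,0,0,0,0,0,0,0,0,0,0,0,0,0,0]' --grip 1 --newtons 25

```text
clock: 18.02
position: [0.6372, -0.0941, 0.0118]
ee_rot: [3.141, 0.015, 0.0]
force: [-0.8, -0.7, 0.8]
width: 0.452
gripper_force: 25.0
```

Call:
carry_out --increments '[0,0,10,0,0,0,0,0,40,0,0,0.163,0,0,40,0,0,0.163,-7,-8,0,0,0,0.163,-7,-8,0,0,0,0.163,-7,-8,0,0,0,0.163,-7,-8,0,0,0,0.163,-7,-8,0,0,0,0.163,-7,-8,0,0,0,0.163,-7,-8,0,0,0,0.163,-7,-8,0,0,0,0.163,-7,-8,0,0,0,0.163,-7,-8,0,0,0,0.163,-7,-8,0,0,0,0.163,-7,-8,0,0,0,0.163,-7,-8,0,0,0,0.163,-7,-8,0,0,0,0.163,-7,-8,0,0,0,0.163,-8,-12,0,0,0,0.163]'

```text
clock: 20.4
position: [0.5239, -0.2264, 0.1023]
ee_rot: [0.302, 3.127, -0.001]
force: [-0.3, -0.6, -1.6]
width: 0.45
gripper_force: 25.0
```

Call:
carry_out --increments '[0,0,0,0,0,0.163,0,0,0,0,0,0]'

```text
clock: 20.65
position: [0.524, -0.2264, 0.1019]
ee_rot: [-0.058, -3.141, -0.0]
force: [0.4, -0.0, -0.4]
width: 0.45
gripper_force: 25.0
```

```bash
python3 - <<'E'
from h import *
im,c=snap('wrist','w4.png'); s=readout.observe(); print(s['position'],s['ee_rot'],s['joints'].round(2),s['width'])
snap('top','t4.png')
E
```

```text
[ 0.5241321  -0.22612855  0.10197987] [6.09036170e-02 3.14088475e+00 2.46497189e-04] [ 1.03  0.76 -1.12  1.79  0.77  1.1   1.17] 0.44884214189361277
```

View pics/w4.png

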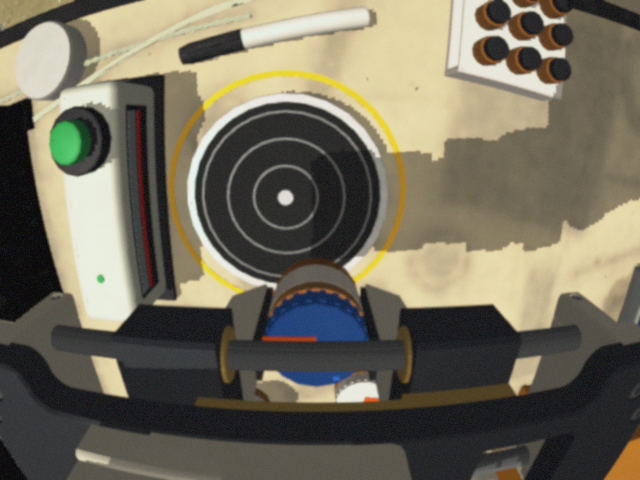

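The blue jar is held upright with its seal toward the scanner on the left; the disc dot is at (286,198) and the disc is still inside the ring. I turned one row too far, so I turn back, lower and release.

Call:
carry_out --increments '[0,0,-16,0,0,-0.163,0,0,-20,0,0,0,0,0,-20,0,0,0,0,0,-10,0,0,0,0,0,-5,0,0,0,0,0,-3,0,0,0,0,0,0,0,0,0]'

```text
clock: 21.62
position: [0.5243, -0.226, 0.0279]
ee_rot: [0.31, 3.126, 0.0]
force: [0.3, -0.5, -0.7]
width: 0.45
gripper_force: 25.0
```

Call:
carry_out --increments '[0,0,-1,0,0,0,0,0,-0.5,0,0,0,0,0,0,0,0,0]'

```text
clock: 22.0
position: [0.5243, -0.2261, 0.0267]
ee_rot: [0.31, 3.126, -0.001]
force: [-1.6, 0.7, 5.9]
width: 0.454
gripper_force: 25.0
```

Call:
carry_out --increments '[0,0,0,0,0,0,0,0,0,0,0,0,0,0,0,0,0,0,0,0,0,0,0,0,0,0,15,0,0,0,0,0,30,0,0,0,0,0,35,0,0,0,0,0,0,0,0,0]' --grip 0.3

```text
clock: 23.0
position: [0.5261, -0.2258, 0.1097]
ee_rot: [0.31, 3.121, -0.001]
force: [-0.5, 0.1, 0.0]
width: 0.701
gripper_force: 0.0
```

Call:
carry_out --increments '[14,4,10,0,0,0,20,6,5,0,0,0,20,6,0,0,0,0,20,6,0,0,0,0,20,6,0,0,0,0,20,5,0,0,0,0,0,0,0,0,0,0,0,0,0,0,0,0]' --grip 0

```text
clock: 24.0
position: [0.6378, -0.1927, 0.1208]
ee_rot: [-0.31, -3.125, -0.0]
force: [-1.2, -0.0, 0.2]
width: 0.996
gripper_force: 0.0
```

```bash
python3 - <<'E'
from seal import *
im,c=snap('wrist','w5.png'); s=readout.observe(); print(s['position'],s['ee_rot'],s['joints'].round(2))
im=im[:,:,::-1].copy(); p=proj(c,[.640,-.1934,.048],True); print(p); u,v=map(int,p)
print(seal(im,c,(u-70,max(v-70,0),u+70,v+70),.048,True))
E
```

```text
[ 0.6375913  -0.19308677  0.12095553] [-3.10103947e-01 -3.12531299e+00  2.35211990e-04] [ 0.8   0.83 -1.04  1.52  0.74  1.22  1.02]
(np.float64(316.01195465513393), np.float64(256.28420091970105))
(array([ 0.6415, -0.1846,  0.0207,  0.0113]), 'rect 78.5 pca 75.1 (mod 180)')
```

View pics/w5.png

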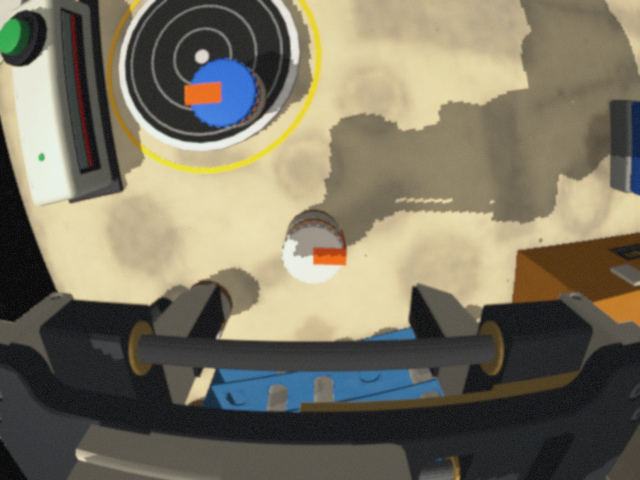

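Blue stands on the disc at about (222,92) with its seal toward the scanner. W1 is at (315,255) under the tool, with its seal at (330,257).

Call:
carry_out --increments '[1,-1.5,-25,0,0,0,0,0,-25,0,0,0,0,0,-25,0,0,0,0,0,-20,0,0,0,0,0,-9,0,0,0,0,0,-5,0,0,0,0,0,0,0,0,0]'

```text
clock: 24.92
position: [0.6394, -0.1944, 0.0125]
ee_rot: [0.31, 3.126, 0.0]
force: [-0.2, -0.2, 0.3]
width: 1.0
gripper_force: 0.0
```

Call:
carry_out --increments '[0,0,0,0,0,0,0,0,0,0,0,0,0,0,0,0,0,0,0,0,0,0,0,0,0,0,0,0,0,0,0,0,0,0,0,0]' --grip 1 --newtons 25

```text
clock: 25.68
position: [0.6391, -0.1945, 0.0123]
ee_rot: [0.31, 3.126, -0.0]
force: [-0.6, 0.2, -0.2]
width: 0.45
gripper_force: 25.0
```

Call:
carry_out --increments '[0,0,10,0,0,0,0,0,40,0,0,-0.1674,0,0,45,0,0,-0.1674,-12,-2,0,0,0,-0.1674,-12,-2,0,0,0,-0.1674,-12,-2,0,0,0,-0.1674,-12,-2,0,0,0,-0.1674,-12,-2,0,0,0,-0.1674,-12,-2,0,0,0,-0.1674,-12,-2,0,0,0,-0.1674,-12,-2,0,0,0,-0.1674,-12,-2,0,0,0,-0.1674,-12,-2,0,0,0,-0.1674,-12,-2,0,0,0,-0.1674,-12,-2,0,0,0,-0.1674,-13,-2,0,0,0,-0.1674,-13,-2,0,0,0,-0.1674,-15,-3,0,0,0,-0.1674,0,0,0,0,0,0]'

```text
clock: 28.05
position: [0.4535, -0.2255, 0.1078]
ee_rot: [3.137, 0.155, -0.0]
force: [0.3, 0.3, -0.9]
width: 0.451
gripper_force: 25.0
```

```bash
python3 - <<'E'
from h import *
im,c=snap('wrist','w6.png'); s=readout.observe(); print(s['position'],s['ee_rot'],s['joints'].round(2),s['width'])
p=np.array(s['ee_rot']);r=R.from_rotvec(p).as_matrix(); print('tool y',np.degrees(np.arctan2(r[1,1],r[0,1])))
print('disc pred',proj(c,[.4888,-.2438,.015],True))
E
```

```text
[ 0.45445501 -0.22530205  0.10780348] [3.13700382e+00 1.59822345e-01 1.08288121e-03] [ 0.68  0.42 -0.42  1.97  0.24  0.79 -1.35] 0.4507627446277443
tool y -84.16690621663881
disc pred (np.float64(346.7095732754095), np.float64(198.02423183390357))
```

View pics/w6.png

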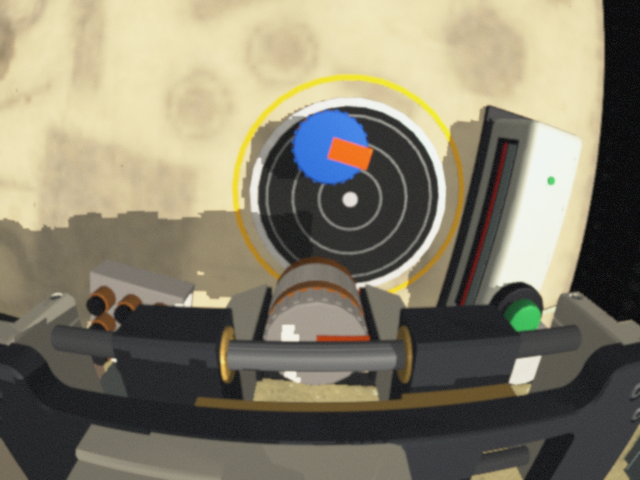

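W1 is held with its seal toward the scanner; the disc dot is at (350,199), near the predicted (347,198). Lowering onto spot B.

Call:
carry_out --increments '[0,0,-20,0,0,0,0,0,-25,0,0,0,0,0,-20,0,0,0,0,0,-8,0,0,0,0,0,-4,0,0,0,0,0,-3,0,0,0,0,0,-1,0,0,0,0,0,0,0,0,0]'

```text
clock: 29.1
position: [0.4546, -0.2256, 0.0271]
ee_rot: [3.137, 0.154, 0.002]
force: [-1.0, 0.8, 4.7]
width: 0.449
gripper_force: 25.0
```

Call:
carry_out --increments '[0,0,0,0,0,0,0,0,0,0,0,0,0,0,0,0,0,0,0,0,0,0,0,0,0,0,15,0,0,0,0,0,30,0,0,0,0,0,35,0,0,0,0,0,0,0,0,0]' --grip 0.3

```text
clock: 30.1
position: [0.456, -0.2261, 0.1095]
ee_rot: [3.135, 0.153, 0.008]
force: [-0.9, 0.8, 0.2]
width: 0.7
gripper_force: 0.0
```

Call:
carry_out --increments '[11.6,-4.6,3,0,0,0.1735,11.6,-4.6,3,0,0,0.1735,11.6,-4.6,3,0,0,0.1735,11.6,-4.6,3,0,0,0.1735,11.6,-4.6,3,0,0,0.1735,11.6,-4.6,3,0,0,0.1735,11.6,-4.6,3,0,0,0.1735,11.6,-4.6,3,0,0,0.1735,11.6,-4.6,3,0,0,0.1735,11.6,-4.6,3,0,0,0.1735,11.6,-4.6,0,0,0,0.1735,11.6,-4.6,0,0,0,0.1735,11.6,-4.6,0,0,0,0.1735,11.6,-4.6,0,0,0,0.1735,11.6,-4.6,0,0,0,0.1735,11.6,-4.6,0,0,0,0.1735,0,0,0,0,0,0]'

```text
clock: 32.22
position: [0.6397, -0.2992, 0.1353]
ee_rot: [-0.421, -3.112, -0.002]
force: [0.3, 0.1, -0.1]
width: 0.7
gripper_force: 0.0
```

```bash
python3 - <<'E'
from seal import *
t=vision.calibration('top')
for z in(0,.05,.08): print(z,at(t,337,171,z).round(3),at(t,418,158,z).round(3))
im,c=snap('wrist','w7.png'); s=readout.observe(); print(s['position'],s['joints'].round(2))
r=R.from_rotvec(s['ee_rot']).as_matrix(); print('tool y',np.degrees(np.arctan2(r[1,1],r[0,1])))
im=im[:,:,::-1].copy(); p=proj(c,[.642,-.2997,.048],True); print(p); u,v=map(int,p)
print(seal(im,c,(u-70,max(v-70,0),u+70,v+70),.048,True))
E
```

```text
0 [ 0.748 -0.107  0.   ] [ 0.745 -0.317  0.   ]
0.05 [ 0.718 -0.098  0.05 ] [ 0.715 -0.299  0.05 ]
0.08 [ 0.7   -0.093  0.08 ] [ 0.697 -0.288  0.08 ]
[ 0.63938986 -0.29882198  0.13555335] [ 0.9   0.86 -1.02  1.4   0.73  1.29  1.14]
tool y 74.44453880363565
(np.float64(316.26949998759176), np.float64(249.02648937882455))
(array([ 0.6889, -0.3031,  0.0216,  0.0113]), 'rect 137.0 pca 135.3 (mod 180)')
```

View pics/w7.png

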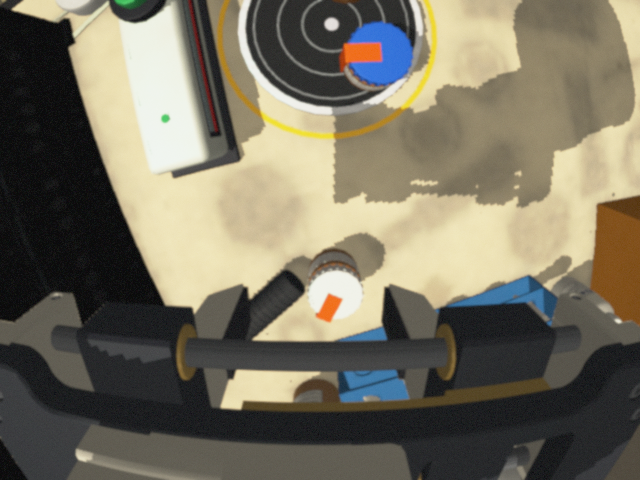

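W2 has been knocked to about (335,293) px, roughly 40 mm farther off than before and beside the torch end at (295,280). The rack's front edge shows at (340-380,335-348); blue still stands well.

```bash
python3 - <<'E'
from seal import *
t=vision.calibration('top'); c=vision.calibration('wrist')
for n,u,v,z in (('torch c1',285,271,.012),('torch c2',304,287,.012),('torch edge',262,338,.012),('jar cap',335,294,.048)): print(n,at(c,u,v,z,True).round(3))
for z in(0,.03,.06,.09): print('rack corner',z,at(c,338,346,z,True).round(3),at(t,418,158,z).round(3))
im=cv2.imread('pics/w7.png'); cv2.imwrite('pics/w7c.png',cv2.resize(im[225:420,220:460],None,fx=3.3,fy=3,interpolation=cv2.INTER_CUBIC))
it=cv2.imread('pics/top0.png'); cv2.imwrite('pics/t0c.png',cv2.resize(it[70:210,310:480],None,fx=4.2,fy=4.2,interpolation=cv2.INTER_CUBIC))
cv2.imwrite('pics/both.png',np.vstack([cv2.resize(cv2.imread('pics/w7c.png'),(480,300)),cv2.resize(cv2.imread('pics/t0c.png'),(480,300))]))
E
```

```text
torch c1 [ 0.665 -0.332  0.012]
torch c2 [ 0.683 -0.322  0.012]
torch edge [ 0.722 -0.372  0.012]
jar cap [ 0.679 -0.296  0.048]
rack corner 0 [ 0.757 -0.31   0.   ] [ 0.745 -0.317  0.   ]
rack corner 0.03 [ 0.737 -0.307  0.03 ] [ 0.727 -0.306  0.03 ]
rack corner 0.06 [ 0.716 -0.303  0.06 ] [ 0.709 -0.295  0.06 ]
rack corner 0.09 [ 0.696 -0.3    0.09 ] [ 0.691 -0.285  0.09 ]
```

View pics/both.png

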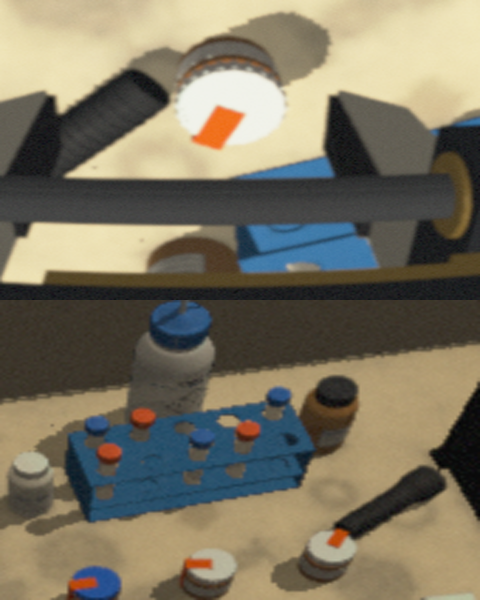

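Call:
carry_out --increments '[0,0,0,0,0,-0.1737,0,0,0,0,0,-0.1737,4,0,0,0,0,-0.1737,4,0,0,0,0,-0.1737,4,0,0,0,0,-0.1737,4,0,0,0,0,-0.1737,4,0,0,0,0,-0.1737,4,0,0,0,0,-0.1737,4,1,0,0,0,-0.1737,4,1,0,0,0,-0.1737,4,1,0,0,0,-0.1737,4,0,0,0,0,-0.1737,0,0,0,0,0,0]'

```text
clock: 33.9
position: [0.6795, -0.2956, 0.1365]
ee_rot: [2.901, 1.206, -0.0]
force: [0.1, -0.3, -0.3]
width: 0.696
gripper_force: 0.0
```

```bash
python3 - <<'E'
from seal import *
im,c=snap('wrist','w8.png'); s=readout.observe(); print(s['position'],s['joints'].round(2))
r=R.from_rotvec(s['ee_rot']).as_matrix(); print('tool y',np.degrees(np.arctan2(r[1,1],r[0,1])))
im=im[:,:,::-1].copy(); p=proj(c,[.680,-.2955,.048],True); print(p); u,v=map(int,p)
print(seal(im,c,(u-60,max(v-60,0),u+60,v+60),.048,True))
H,S,V=cv2.split(cv2.cvtColor(im,cv2.COLOR_BGR2HSV)); m=(((S<50)&(V>185))|((H<14)&(S>140)&(V>140))).astype(np.uint8); m[:,:u-45]=0;m[:,u+45:]=0;m[:v-45]=0;m[v+45:]=0
n,l,st,ce=cv2.connectedComponentsWithStats(m);k=1+st[1:,4].argmax();print(st[k],at(c,*ce[k],.048,True))
E
```

```text
[ 0.67930886 -0.29584426  0.13643697] [ 0.64  0.76 -0.55  1.31  0.4   1.18 -0.72]
tool y -44.676440787572076
(np.float64(315.47881526507615), np.float64(245.04268775073416))
(array([ 0.6898, -0.303 ,  0.0219,  0.0133]), 'rect 145.6 pca 138.1 (mod 180)')
[ 286  219   59   53 1787] [ 0.67724934 -0.2948365   0.048     ]
```

View pics/w8.png

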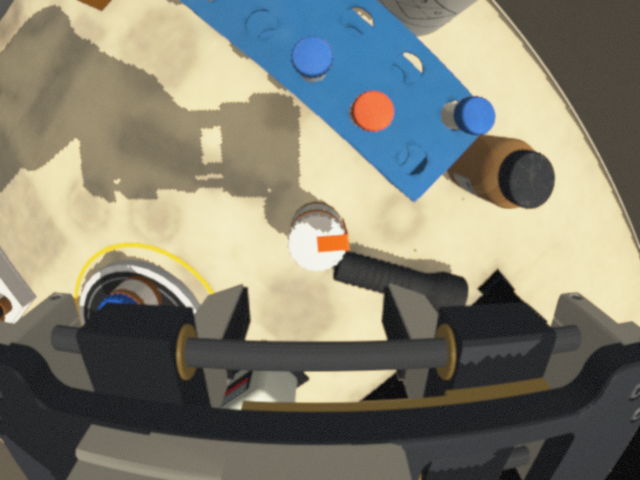

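W2's cap is at (318,243), its seal pointing right towards the torch; the torch edge runs (345,252)-(465,278), the bottle cap is at (526,180) and the rack corner at (415,198). I will check clearances numerically.

```bash
python3 - <<'E'
from seal import *
t=vision.calibration('top'); c=vision.calibration('wrist'); J=np.array([.679,-.2955])
def tri(a,b):
    o1,d1=ray(t,*a);o2,d2=ray(c,*b,True); A=np.c_[d1,-d2]; k=np.linalg.lstsq(A,o2-o1,rcond=None)[0]; p,q=o1+d1*k[0],o2+d2*k[1]; return (p+q)/2,np.linalg.norm(p-q)
def rel(p):
    d=p[:2]-J; a=np.radians(-45); e=np.array([np.cos(a),np.sin(a)]); return 'along %.3f perp %.3f'%(d@e,d@[-e[1],e[0]])
for n,a,b in(('bottlecap',(429,109.7),(526,180)),('redtube',(310+248*.354,70+130*.467),(373,110)),('bluetube',(310+278*.354,70+97*.467),(474,116)),('rack top corner R front',(310+310*.354,70+152*.467),(415,200))):
    p,e=tri(a,b); print(n,p.round(3),e.round(3),rel(p))
for u,v in((345,252),(400,264),(465,278),(335,275)): print('torch',rel(at(c,u,v,.018,True)))
print('bottle base',rel(at(c,450,165,0.0,True)))
E
```

```text
bottlecap [ 0.806 -0.34   0.108] 0.005 along 0.122 perp 0.058
redtube [ 0.763 -0.252  0.108] 0.001 along 0.029 perp 0.090
bluetube [ 0.804 -0.29   0.105] 0.0 along 0.084 perp 0.092
rack top corner R front [ 0.751 -0.312  0.068] 0.003 along 0.062 perp 0.039
torch along 0.024 perp -0.015
torch along 0.069 perp -0.026
torch along 0.129 perp -0.039
torch along 0.017 perp -0.035
bottle base along 0.111 perp 0.054
```

Call:
carry_out --increments '[0.5,0.5,-20,0,0,0.08,0,0,-25,0,0,0,0,0,-25,0,0,0,0,0,-20,0,0,0,0,0,-15,0,0,0,0,0,-10,0,0,0,0,0,-5,0,0,0,0,0,0,0,0,0]'

```text
clock: 34.95
position: [0.6804, -0.2956, 0.0163]
ee_rot: [2.849, 1.323, 0.0]
force: [-0.3, 0.3, 0.7]
width: 0.695
gripper_force: 0.0
```

Call:
carry_out --increments '[0,0,0,0,0,0,0,0,0,0,0,0,0,0,0,0,0,0,0,0,0,0,0,0]' --grip 1 --newtons 25

```text
clock: 35.45
position: [0.6805, -0.2957, 0.0167]
ee_rot: [2.849, 1.323, 0.001]
force: [-0.3, 0.2, 2.9]
width: 0.448
gripper_force: 25.0
```

Call:
carry_out --increments '[0,0,10,0,0,0,0,0,45,0,0,0,0,0,45,0,0,0,-8,1,0,0,0,-0.0565,-12,1,0,0,0,-0.0565,-12,1,0,0,0,-0.0565,-12,1,0,0,0,-0.0565,-12,1,0,0,0,-0.0565,-12,1,0,0,0,-0.0565,-12,1,0,0,0,-0.0565,-12,1,0,0,0,-0.0565,-12,1,0,0,0,-0.0565,-12,1,0,0,0,-0.0565,-12,1,0,0,0,-0.0565,-13,1,0,0,0,-0.0565,-14,1,0,0,0,-0.0565,-14,1,0,0,0,-0.0565,-14,1,0,0,0,-0.0565,-8,1,0,0,0,-0.0565,0,0,0,0,0,0]'

```text
clock: 37.95
position: [0.4889, -0.2796, 0.1168]
ee_rot: [3.141, -0.054, 0.0]
force: [0.3, 0.8, -1.3]
width: 0.448
gripper_force: 25.0
```

```bash
python3 - <<'E'
from seal import *
im,c=snap('wrist','w9.png'); s=readout.observe(); print(s['position'],s['joints'].round(2),s['width'])
r=R.from_rotvec(s['ee_rot']).as_matrix(); print('tool y',np.degrees(np.arctan2(r[1,1],r[0,1])))
im=im[:,:,::-1].copy()
H,S,V=cv2.split(cv2.cvtColor(im,cv2.COLOR_BGR2HSV))
m=((H>100)&(H<130)&(S>150)&(V>90)).astype(np.uint8); n,l,st,ce=cv2.connectedComponentsWithStats(m)
for k in range(1,n):
    if st[k,4]>300: print('blue',st[k],ce[k].round(0),at(c,*ce[k],.063,True).round(4))
m=((H<14)&(S>140)&(V>140)).astype(np.uint8); n,l,st,ce=cv2.connectedComponentsWithStats(m)
for k in range(1,n):
    if st[k,4]>80: print('or',st[k],ce[k].round(0),at(c,*ce[k],.063,True).round(4),seal(im,c,(st[k,0],st[k,1],st[k,0]+st[k,2],st[k,1]+st[k,3]),.063,True)[1])
print('pred A',proj(c,[.524,-.226,.063],True),'B',proj(c,[.4545,-.2256,.063],True))
E
```

```text
[ 0.48946847 -0.27960718  0.11678393] [ 0.71  0.49 -0.4   1.83  0.24  0.87 -1.4 ] 0.45059634494507117
tool y -91.89868292995305
blue [ 193  174   66   69 2735] [222. 208.] [ 0.5268 -0.2255  0.063 ]
or [225 193  45  33 807] [247. 212.] [ 0.5236 -0.2404  0.063 ] rect 84.3 pca 92.6 (mod 180)
or [317 328  51  13 632] [342. 334.] [ 0.4382 -0.2957  0.063 ] rect 87.3 pca 88.6 (mod 180)
pred A (np.float64(223.0938482893805), np.float64(212.10634476721114)) B (np.float64(235.11959029758094), np.float64(315.1173183390667))
```

Call:
carry_out --increments '[0,0,-20,0,0,0,0,0,-25,0,0,0,0,0,-20,0,0,0,0,0,-10,0,0,0,0,0,-5,0,0,0,0,0,-3,0,0,0,0,0,-2,0,0,0,0,0,-1,0,0,0,0,0,0,0,0,0]'

```text
clock: 39.12
position: [0.4896, -0.2798, 0.0315]
ee_rot: [3.14, -0.054, 0.002]
force: [-1.5, 1.0, 9.4]
width: 0.444
gripper_force: 25.0
```

Contact (about 9 N); open to about 54 mm, then rise.

Call:
carry_out --increments '[0,0,0,0,0,0,0,0,0,0,0,0,0,0,0,0,0,0,0,0,0,0,0,0,0,0,15,0,0,0,0,0,25,0,0,0,0,0,35,0,0,0,0,10,35,0,0,0,0,20,40,0,0,0,0,20,40,0,0,0,-20,0,0,0,0,0,-20,0,0,0,0,0,-10,0,0,0,0,0,0,0,0,0,0,0]' --grip 0.41

```text
clock: 40.88
position: [0.439, -0.2297, 0.2208]
ee_rot: [3.141, -0.055, 0.001]
force: [1.1, -0.5, 0.2]
width: 0.589
gripper_force: 0.0
```

```bash
python3 - <<'E'
from seal import *
im,c=snap('wrist','w10.png'); s=readout.observe(); print(s['position'],s['joints'].round(2),s['width'])
im=im[:,:,::-1].copy()
H,S,V=cv2.split(cv2.cvtColor(im,cv2.COLOR_BGR2HSV))
m=((H<14)&(S>140)&(V>140)).astype(np.uint8); n,l,st,ce=cv2.connectedComponentsWithStats(m)
for k in range(1,n):
    if st[k,4]>60: print('or',st[k],at(c,*ce[k],.063,True).round(4),seal(im,c,(st[k,0],st[k,1],st[k,0]+st[k,2],st[k,1]+st[k,3]),.063,True))
g=((H>40)&(H<90)&(S>100)&(V>60)).astype(np.uint8); n,l,st,ce=cv2.connectedComponentsWithStats(g)
for k in range(1,n):
    if st[k,4]>100: print('green',st[k],ce[k].round(1),at(c,*ce[k],.072,True).round(4))
snap('top','t10.png')
E
```

```text
[ 0.43958068 -0.22971999  0.22068976] [ 0.74  0.27 -0.45  1.86  0.14  1.04 -1.37] 0.5879783710400063
or [308 117  28  17 330] [ 0.5227 -0.2385  0.063 ] (array([ 0.5227, -0.2385,  0.0219,  0.013 ]), 'rect 79.8 pca 78.8 (mod 180)')
or [373 155  24  13 287] [ 0.4898 -0.291   0.063 ] (array([ 0.4898, -0.2911,  0.0202,  0.0104]), 'rect 89.5 pca 87.8 (mod 180)')
or [311 193  26  16 308] [ 0.4559 -0.238   0.063 ] (array([ 0.4559, -0.238 ,  0.0216,  0.0133]), 'rect 88.7 pca 94.7 (mod 180)')
green [451 210  30  30 698] [465.7 224.2] [ 0.4343 -0.3654  0.072 ]
```

View pics/w10.png

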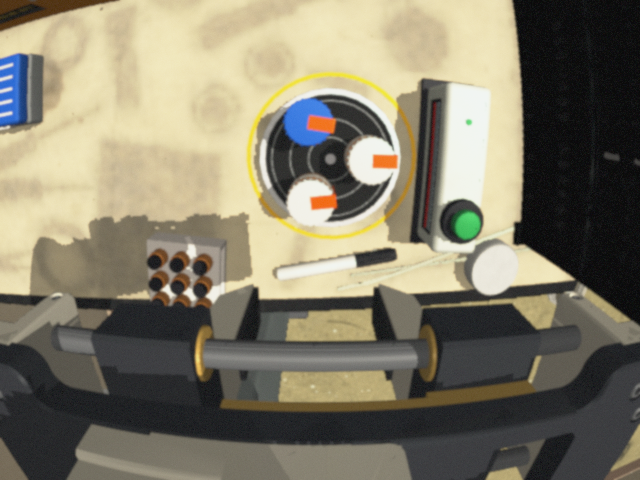

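All three jars stand on the disc with their seals toward the scanner, and the disc is inside the ring. The button is at (466,224).

Call:
carry_out --increments '[0,0,0,0,0,0.178,0,0,0,0,0,0.178,0,0,0,0,0,0.178,0,-10,0,0,0,0.178,0,-20,0,0,0,0.178,0,-20,0,0,0,0.178,0,-20,0,0,0,0.178,-2,-20,0,0,0,0.178,-2,-20,0,0,0,0.178,0,-16,-20,0,0,0,0,-10,-30,0,0,0,0,0,-30,0,0,0,0,0,-20,0,0,0,0,0,0,0,0,0]' --grip 1

```text
clock: 42.72
position: [0.4343, -0.3646, 0.1177]
ee_rot: [-2.225, -2.212, 0.0]
force: [0.5, -0.1, 1.4]
width: 0.006
gripper_force: 0.0
```

```bash
python3 - <<'E'
from h import *
t=vision.calibration('top'); c=vision.calibration('wrist'); s=readout.observe(); print(s['position'],s['width'],s['force'])
im=vision.get_image('wrist')[:,:,::-1]; cv2.imwrite('pics/w11.png',im)
H,S,V=cv2.split(cv2.cvtColor(im,cv2.COLOR_BGR2HSV)); g=((H>40)&(H<90)&(S>100)&(V>60)).astype(np.uint8); n,l,st,ce=cv2.connectedComponentsWithStats(g)
for k in range(1,n):
    if st[k,4]>100: print('green',st[k],at(c,*ce[k],.072,True).round(4))
print(proj(c,[.4355,-.3665,.072],True))
E
```

```text
[ 0.43431189 -0.36461842  0.11771269] 0.006234803736378011 [ 0.54825803 -0.06283859  1.43283659]
green [ 296  247   46   46 1503] [ 0.4361 -0.3644  0.072 ]
(np.float64(317.5974351147395), np.float64(271.64201824524764))
```

Call:
carry_out --increments '[1,-1,-15,0,0,0,0,0,-15,0,0,0,0,0,-8,0,0,0,0,0,-4,0,0,0,0,0,-3,0,0,0,0,0,0,0,0,0]'

```text
clock: 43.52
position: [0.4359, -0.3666, 0.0778]
ee_rot: [2.225, 2.217, -0.003]
force: [-11.8, 5.0, 31.3]
width: 0.006
gripper_force: 15.6
```

Call:
carry_out --increments '[0,0,4.5,0,0,0,0,0,0,0,0,0]'

```text
clock: 43.78
position: [0.4363, -0.3667, 0.0804]
ee_rot: [2.225, 2.217, -0.0]
force: [-1.5, 0.4, 3.5]
width: 0.007
gripper_force: 1.8
```

Call:
carry_out --increments '[0,0,1.5,0,0,0,0,0,0,0,0,0]'

```text
clock: 44.02
position: [0.4362, -0.3667, 0.0813]
ee_rot: [2.225, 2.218, -0.0]
force: [-1.1, -0.0, 2.9]
width: 0.004
gripper_force: 1.6
```

Call:
carry_out --increments '[0,0,2,0,0,0,0,0,0,0,0,0]'

```text
clock: 44.28
position: [0.4363, -0.3667, 0.0833]
ee_rot: [2.225, 2.218, 0.0]
force: [-0.7, -0.4, 1.3]
width: 0.006
gripper_force: 1.0
```

Call:
carry_out --increments '[0,0,2,0,0,0,0,0,0,0,0,0]'

```text
clock: 44.52
position: [0.4364, -0.3665, 0.0852]
ee_rot: [2.225, 2.218, 0.001]
force: [0.3, -0.6, -0.4]
width: 0.006
gripper_force: 0.0
```

Call:
carry_out --increments '[0,0,3,0,0,0,0,0,0,0,0,0]'

```text
clock: 44.78
position: [0.4364, -0.3666, 0.0884]
ee_rot: [2.225, 2.218, 0.0]
force: [-0.6, -0.0, -0.3]
width: 0.008
gripper_force: 0.0
```

The force profile (contact near z 0.084, springy to 0.078, then a hard stop) matches a full 6 mm press, and it was released. Retreating and checking.

Call:
carry_out --increments '[0,0,30,0,0,0,0,0,40,0,0,0,0,0,40,0,0,0,-8,10,20,0,0,0,0,0,0,0,0,0,0,0,0,0,0,0]'

```text
clock: 45.52
position: [0.4279, -0.3568, 0.2175]
ee_rot: [-2.225, -2.217, 0.001]
force: [-0.5, -1.7, 0.3]
width: 0.005
gripper_force: 0.0
```

```bash
python3 - <<'E'
from seal import *
c=vision.calibration('wrist'); im=vision.get_image('wrist')[:,:,::-1].copy(); cv2.imwrite('pics/w12.png',im)
H,S,V=cv2.split(cv2.cvtColor(im,cv2.COLOR_BGR2HSV))
m=((H<14)&(S>140)&(V>140)).astype(np.uint8); n,l,st,ce=cv2.connectedComponentsWithStats(m)
for k in range(1,n):
    if st[k,4]>60: print('or',at(c,*ce[k],.063,True).round(3),seal(im,c,(st[k,0],st[k,1],st[k,0]+st[k,2],st[k,1]+st[k,3]),.063,True)[1])
# disc rim vs ring: bright low-sat outer rim, yellow ring
from scipy.optimize import least_squares
def circ(P,r):
    s=least_squares(lambda s:np.hypot(*(P-s[:2]).T)-r,[.489,-.245],loss='soft_l1',f_scale=.002).x; return s.round(4)
y=(H>18)&(H<32)&(S>150)&(V>150); P=np.array([at(c,u,v,0,True)[:2] for v,u in zip(*np.nonzero(y))]); P=P[abs(np.hypot(*(P-[.489,-.246]).T)-.085)<.012]; print('ring',circ(P,.085),len(P))
d=(V<70); P=np.array([at(c,u,v,.015,True)[:2] for v,u in zip(*np.nonzero(d))]); P=P[np.hypot(*(P-[.489,-.244]).T)<.071]
R_=[];
for a in np.arange(-180,180,5):
    q=P[abs(np.degrees(np.arctan2(P[:,1]+.244,P[:,0]-.489))-a)<2.5]
    if len(q): R_.append(q[np.hypot(*(q-[.489,-.244]).T).argmax()])
print('disc rubber',circ(np.array(R_),.064))
print(readout.observe()['clock'],readout.observe()['position'])
E
```

```text
or [ 0.455 -0.239  0.063] rect 90.0 pca 90.0 (mod 180)
or [ 0.521 -0.241  0.063] rect 61.6 pca 65.7 (mod 180)
or [ 0.49  -0.292  0.063] rect 91.5 pca 85.4 (mod 180)
ring [ 0.4888 -0.2482] 1634
disc rubber [ 0.4879 -0.2461]
45.575 [ 0.42774613 -0.35675949  0.21717279]
```

```bash
python3 -c "
from cell import arm; print(arm.sign_off())"
```

```text
the job is handed in; nothing more can be done
None
```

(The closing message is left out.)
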